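Index the engraving machine's slide to bring the brass blank under the spindle

TASK

The brass medal blank is next for engraving: lower the machine's clear front guard all the way, then pull up the black index knob and shift the slide one hole to whichever side brings the brass blank under the spindle, and let the pin spring fully home in that hole. Finish still gripping the knob with the pin home, and do not let go, because I am about to tighten the clamps. Do not touch the two polished blanks, and leave the brush and loupe on the machine and the other things on the bench where they are.

Things in the scene. Friction and masses are not known exactly. Their poses are not given: they have to be found in the camera images.
- engraver: Green bench engraving machine, base 300 x 360 mm, deck 34 mm high, fixed to the bench. Origin at bench level; -x is its front (towards the robot), +y its left seen from the robot, z up. The spindle (42 mm diameter) stands 100 mm behind the index knob's axis; it and the 72 mm wide column behind it rise to 280 mm. A grey tray hangs on the -y side, out to 279 mm from the middle.
- guard (a joint): Clear drop-down front guard with yellow edges, 300 mm wide, 104 mm high, its top turned back 48 mm over the index knob; hinged along its foot (axis along the machine's y). 0 = upright, closed; 1.571 = fully down, level towards the robot against its stop. May start a little ajar. It stays where it is left; about 3 N at its knob moves it.
- guard_hinge (a point): Middle of the guard's hinge line, 36 mm above the bench, 108 mm in front of the machine's origin. The axes are the machine's.
- guard_knob (a point): Centre of the guard's red ball knob, 26 mm diameter on a 10 mm stem. Guard closed: 10 mm behind and 130 mm above the hinge, 26 mm above the guard's top. It swings with the guard; guard down: 130 mm in front of and 10 mm above the hinge, 46 mm above the bench, with the turned-back top upright 26 mm behind it, reaching 80 mm above the bench.
- slide (a joint): Aluminium work slide of the machine, m, + to the machine's left (+y); starts at 0 with the pin in the middle one of five holes, 35 mm apart along y (at -70, -35, 0, 35, 70 mm). Free to run on its ways with about 1.5 N of friction once the pin is out; with the pin in it is locked, with 1 mm of play. Stops at +-74 mm.
- plunger (a joint): Lift of the spring index pin (the black knob and the 8 mm round-nosed pin below it), m: 0 = fully home, 10 mm deep in a hole of the index bar; it clears the bar from 0.010, stop at 0.015. Its spring pulls it down with 5 N at home, 8 N at 12 mm. Let down between holes it rests on the bar at 0.010. The round nose finds a hole from about 1.5 mm off.
- lock_knob: Black knurled index knob with a red disc on top, upright cylinder 26 mm diameter, 24 mm high, on top of the pin in the lug at the front of the slide; it moves with both the slide and the pin. Origin at the middle of its underside, 89 mm above the bench when home; below it a 21 mm bush stands on the slide's lug, whose top is 72 mm above the bench. Axes as the machine's.
- spindle (a point): Point on the spindle's axis at the height of the tops of the blanks, 80 mm above the bench and 22 mm below the cutter's tip: where the brass blank is to come.
- brass_blank: Yellow brass medal blank, 44 mm diameter, 10 mm thick, lying loose in one of the slide's two nests; origin at the middle of its underside.
- steel_blank: Steel medal blank, 44 mm diameter, 10 mm thick, lying loose in the other nest; origin at the middle of its underside.
- nest_left (a point): Floor centre of the slide's nest on the machine's left (+y), 35 mm from the slide's middle; ring 60 mm outside, 7 mm high. It moves with the slide.
- nest_right (a point): Floor centre of the slide's nest on the machine's right (-y), 35 mm from the slide's middle; alike.
- chip_brush: Brush, 150 mm, lying in the machine's side tray; bystander.
- loupe: Black eye loupe, 34 mm diameter, 30 mm high, standing in the machine's side tray beside the brush; bystander.
- graver_pot: Turned wooden pot with gravers, 84 mm diameter, about 125 mm high, on the bench; bystander.
- punch_block: Wooden block 150 x 70 x 45 mm with steel punches standing in it to 85 mm, on the bench; bystander.
- chasing_hammer: Small hammer, 240 mm long, lying on the bench; bystander.
- die_on_pad: Round steel die on a brown leather pad, 116 mm diameter, 68 mm high, on the bench; bystander.
- paste_tin: Blue tin, 64 mm diameter, 45 mm high, on the bench; bystander.
There are look-alikes about, which are no part of the job. There is more than one size of the steel_blank; the one meant has the size given above.

How it is judged:
By the outcome, as a careful person would: the job done as asked, in the order asked, and still so for the second after the job is handed in, while the arm keeps its last pose, push and grip.
It also fails if it takes over 45 s, if anything falls off the work surface, if the arm or the gripper's body presses on something with over 40 N, if the wrist force passes 120 N, or if a joint passes its speed limit or range.

ROBOT

A 6-joint arm with a two-finger parallel gripper is mounted at the origin on the work surface. World frame = base frame: x ahead of the robot, y to its left, z up, the work surface at z = 0. Lengths are in m, angles in rad, forces in N, time in s.
With the tool pointing down it reaches from about 0.275 to 0.725 m from the base axis. Payload 15.9 kg.
Tool frame: the origin (TCP) lies at the very end of the fingers, on their centre line; the grasp point (between the pads) lies 19 mm behind it (arm.grasp_offset is the distance from the TCP to the grasp point, in m); z points along the fingers, y is the line along which they close (so a half turn about z gives the same grasp; the last joint's range is limited). The gripper opens to 85 mm and grips with 20 to 120 N. Pads are 22 mm wide; open, the fingers measure 114 mm over their backs; the gripper's body (76 mm by 85 mm) begins 54 mm behind the grasp point. The pads swing forward as they close: fully open they stand 13 mm farther back than shut.
Start: joints at [1.141, 0.213, -0.034, 1.323, 0, 1.571], TCP at [0.208, 0.455, 0.231] pointing down, gripper open.
Joint ranges: [-2.98, 2.98], [-0.74, 1.72], [-1.14, 1.35], [-2.1, 2.04], [-1.57, 1.44], [-3.14, 3.14]. Speed limits (rad/s): [1.89, 1.89, 2.39, 2.57, 3.14, 3.14].

INTERFACE

Orientations are given as a unit quaternion [w, x, y, z].
In Python, from station import sensors, imaging, ticket, arm gives the robot as it stands. The module is installed in compiled form; this text tells all that it offers.
- The arm moves only by the tool play_rows, never from a script. Its argument "motion" is a list that holds one entry, the list of rows, each a list of 7 numbers: the shift along the tool's x, y, z in mm, then the turn, a rotation vector about the tool's x, y, z in units of 8 degrees (1.0 is 8 degrees), then the finger opening in mm, from 0 to 85.4. A call has 1 to 20 rows; each row is the pose to reach, as a shift and turn from the pose commanded when the call began, along the tool's axes at that moment; what a row does not reach only later rows make up. A row lasts 1/8 s, in which the tool goes at most 62.5 mm and 10.7 degrees, less where a joint would pass 70% of its speed; a pose out of reach is approached as far as the arm can. A call with a gripper value outside its range is refused whole. The fingers move at their own pace and stop on an object; the grip force is fixed at half the most. Time passes only in rows, so rows that repeat a pose let the fingers close. It gives the time, the measured TCP pose, the force, the opening and the grip force at its end, in the units of the state.
- sensors.get_obs(): the state, without advancing time (a new reading comes with each control period).
- imaging.snapshot(name): name is "scene" or "top" or "wrist"; returns a dict with "color" (384x512x3 uint8, red, green, blue), "fov_y" (degrees; the focal length in pixels is half the picture's height over the tangent of half this angle, whatever the lens; pixels are square), "cx", "cy" (the principal point, pixels), "cam_to_world" (4x4, takes a point from camera to world coordinates); the wrist camera has in their place "T_tool_cam" (4x4, takes a point from camera to tool coordinates, whose origin is the TCP and whose axes are the flange's). Camera axes: x right, y up, looking along -z (the intrinsics and any distortion apply to the point x, -y, -z); pixel columns grow to the right and rows downward; lengths in m; the calibration is good to about 2 mm. A picture is of the moment at which its call begins: read the wrist's pose just before it. There is no depth.
- ticket.hand_in(): hands the job in; it is judged then, once.
The state is a dict: "time": time; "qpos": joint angles; "qd": joint speeds; "joint_efforts": joint torques, N m; "eef_pos": TCP position; "orientation": TCP orientation; "force": force on the tool from outside, world axes, zero at the start; "torque": the same for the moment, N m; "gripper_width": finger opening in m; "grasp_force": force on a finger pad.
Only numpy, scipy, OpenCV 4.12 (cv2) and the standard library are available. Lean on these libraries where they do the work, as an engineer would, in place of code of your own. Each camera call takes 0.05 s, during which the arm holds its last target. There are 200 camera calls.

## Working session

There is one attempt and no reset: what is moved stays moved. The work goes in short steps, Python scripts to look and compute and a tool call to move; the robot and the scene stay as the last step left them, time stands still between calls to the robot, and variables do not carry over. Pictures are saved under pics/ and viewed, at most 13 in all, crops included, and the job is handed in when it is done.

Besides the shell and the picture viewer there is one more tool, called after "Emit:" as a command line: name --argument value ..., lists and objects as JSON in quotes. play_rows: Moves the arm, as the interface text tells. Its arguments: {"type":"object","properties":{"motion":{"type":"array"}},"required":["motion"]}

```bash
mkdir -p pics
cat > h.py <<'E'
import numpy as np, cv2, json, pickle
from station import sensors, imaging, ticket, arm
from scipy.spatial.transform import Rotation as R
def snap(n, f):
    o=sensors.get_obs(); s=imaging.snapshot(n); cv2.imwrite('pics/'+f+'.png', s['color'][:,:,::-1])
    if 'cam_to_world' not in s:
        T=np.eye(4); q=o['orientation']; T[:3,:3]=R.from_quat([q[1],q[2],q[3],q[0]]).as_matrix(); T[:3,3]=o['eef_pos']
        s['cam_to_world']=T@np.array(s['T_tool_cam'])
    pickle.dump(s,open('pics/'+f+'.pkl','wb')); return s
def load(f): return pickle.load(open('pics/'+f+'.pkl','rb'))
def foc(s): return 192/np.tan(np.radians(s['fov_y'])/2)
def ray(s,u,v):
    T=np.array(s['cam_to_world']); f=foc(s)
    d=np.array([(u-s['cx'])/f,-(v-s['cy'])/f,-1.]); return T[:3,3],T[:3,:3]@d
def onz(s,u,v,z):
    o,d=ray(s,u,v); return o+d*(z-o[2])/d[2]
def proj(s,p):
    T=np.array(s['cam_to_world']); c=T[:3,:3].T@(np.array(p)-T[:3,3]); f=foc(s)
    return np.array([s['cx']+f*c[0]/-c[2], s['cy']+f*c[1]/c[2]])
def tri(s1,p1,s2,p2):
    o1,d1=ray(s1,*p1);o2,d2=ray(s2,*p2)
    t=np.linalg.lstsq(np.c_[d1,-d2],o2-o1,rcond=None)[0]; a=o1+t[0]*d1;b=o2+t[1]*d2
    return (a+b)/2,np.linalg.norm(a-b)
E
python3 - <<'E'
from h import *
for n in('scene','top'):
    s=snap(n,n+'0'); print({k:v for k,v in s.items() if k!='color'})
print(sensors.get_obs())
a=cv2.imread('pics/scene0.png');b=cv2.imread('pics/top0.png')
E
```

```text
{'fov_y': 57.353723674020564, 'cx': 257.7973825995946, 'cy': 192.32083496396726, 'cam_to_world': array([[ 0.45286054, -0.72582003,  0.51778627,  1.11292013],
       [ 0.89143675,  0.35814608, -0.27761827, -0.29617785],
       [ 0.01605778,  0.58729607,  0.80921287,  0.9629943 ],
       [ 0.        ,  0.        ,  0.        ,  1.        ]])}
{'fov_y': 56.10010881848658, 'cx': 249.68108728437443, 'cy': 195.78782159660264, 'cam_to_world': array([[ 2.58674684e-02,  9.89468948e-01, -1.42415152e-01,
         4.02232744e-01],
       [-9.99665367e-01,  2.55794338e-02, -3.85321946e-03,
        -2.24675318e-02],
       [-1.69742052e-04,  1.42467168e-01,  9.89799514e-01,
         1.24662474e+00],
       [ 0.00000000e+00,  0.00000000e+00,  0.00000000e+00,
         1.00000000e+00]])}
{'time': 0.1, 'qpos': array([ 1.14099206e+00,  2.13332779e-01, -3.49433732e-02,  1.32348289e+00,
        1.68518479e-05,  1.57080267e+00]), 'qd': array([-0.00104127, -0.00083608,  0.00238231, -0.00077532,  0.00127449,
        0.000317  ]), 'joint_efforts': array([ 2.34818210e-03, -6.87247181e+01,  4.87808061e+01,  1.22432478e-02,
        3.58589216e-05, -6.45920096e-06]), 'eef_pos': array([0.20822618, 0.45427407, 0.23087375]), 'orientation': array([-1.10880917e-04,  2.13254891e-01,  9.76996479e-01, -4.68488195e-04]), 'force': array([-0.23329511, -0.11201454,  0.11851735]), 'torque': array([-0.00669468,  0.00400985, -0.01493401]), 'grasp_force': 0.0, 'gripper_width': 0.0855350696285966}
```

View pics/scene0.png

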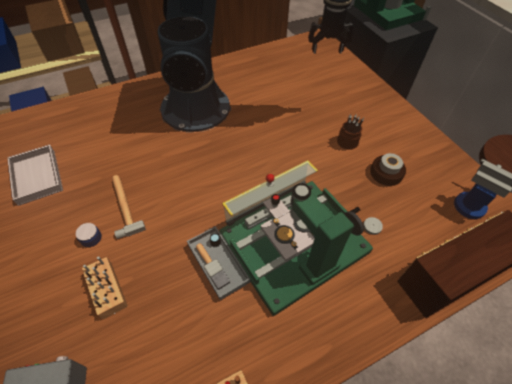

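View pics/top0.png

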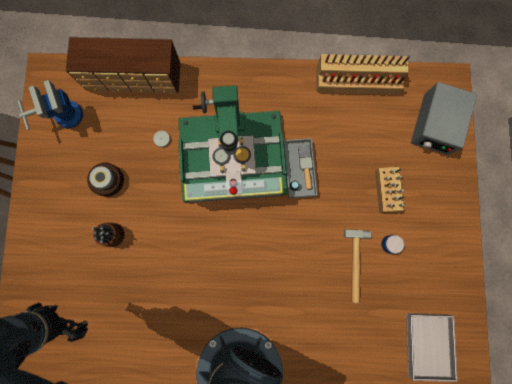

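The robot base is at the bottom of the top view, with the machine at about (232,155). The brass blank at (242,155) lies on the machine's right and the steel one at (221,157), so the slide must go +y. Next I'll enlarge both views to measure.

Run:
```python
import cv2, numpy as np
b=cv2.imread('pics/top0.png')[80:210,165:325]; a=cv2.imread('pics/scene0.png')[155:315,180:380]
cv2.imwrite('pics/c0.png',cv2.resize(b,None,fx=5,fy=4.6,interpolation=3)[:598]); 
b=cv2.resize(b,None,fx=4,fy=4,interpolation=3);a=cv2.resize(a,None,fx=4,fy=3.75,interpolation=3)
cv2.imwrite('pics/c1.png',cv2.resize(cv2.imread('pics/scene0.png')[155:305,180:380],None,fx=4,fy=4,interpolation=3)); cv2.imwrite('pics/c0.png',cv2.resize(cv2.imread('pics/top0.png')[80:210,165:325],None,fx=4,fy=4,interpolation=3))
```

```text
(no output)
```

View pics/c0.png

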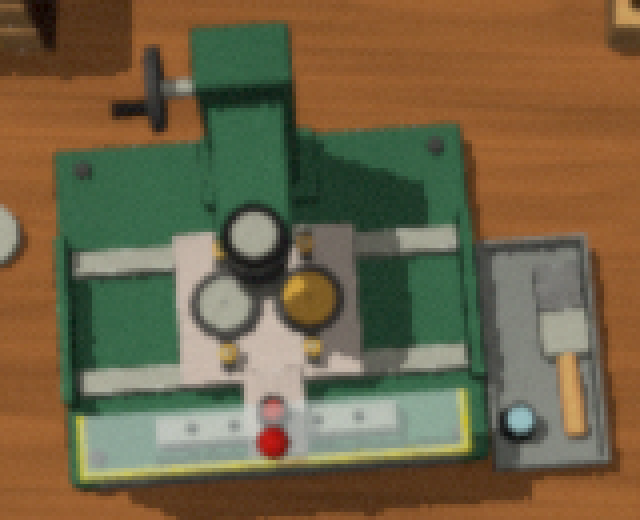

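View pics/c1.png

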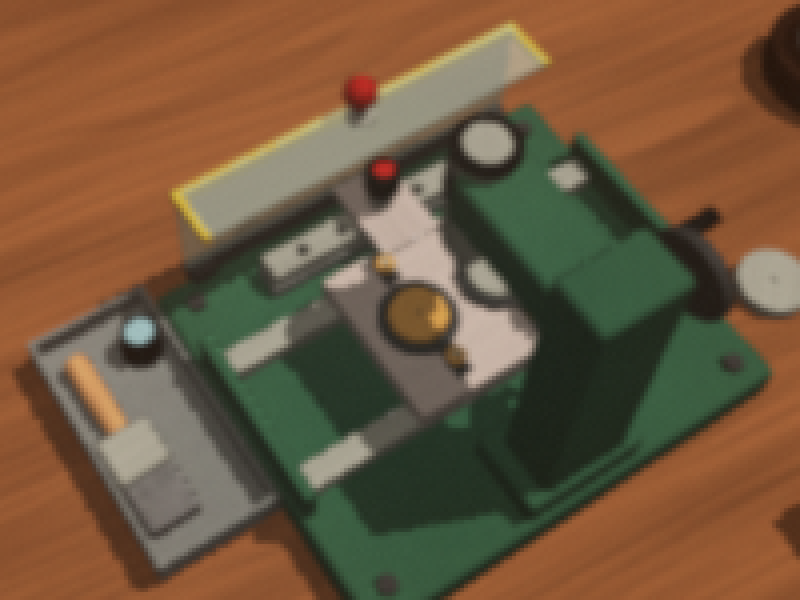

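The brass blank (310,298 in the crop) is in the right nest. The red ball shows at crop (273,443) in top and (361,92) in scene, and the knob's red disc at (272,408) and (384,170).

Run:
```python
from h import *
t=load('top0');s=load('scene0')
T=lambda u,v:(165+u/4,80+v/4)
S=lambda u,v:(180+u/4,155+v/4)
for n,a,b in[('ball',(273,443),(361,92)),('disc',(272,408),(384,170)),('brass',(310,298),(420,315)),('guard top right end?',(470,390),(175,190))]: print(n,tri(t,T(*a),s,S(*b)))
c={k:onz(t,*T(*p),.034)[:2] for k,p in dict(bl=(57,153),br=(460,125),fr=(487,458),fl=(75,488)).items()}
print(c)
for a,b in(('fl','fr'),('bl','br'),('fl','bl'),('fr','br')): d=c[b]-c[a];print(a,b,np.linalg.norm(d),np.degrees(np.arctan2(d[1],d[0])))
# hinge estimate
print('disc z113',onz(t,*T(272,408),.113),onz(s,*S(384,168),.113))
print('nests',onz(t,*T(310,298),.08),onz(t,*T(223,302),.08))
print('spindle top',onz(t,*T(254,236),.28))
```

```text
ball (array([0.57230201, 0.03262582, 0.16488997]), np.float64(0.0012290304194800062))
disc (array([0.60872444, 0.03625772, 0.11099888]), np.float64(0.0005217684427769876))
brass (array([0.71025015, 0.01092716, 0.07428683]), np.float64(0.002713781159268716))
guard top right end? (array([ 0.60986214, -0.12107395,  0.18928017]), np.float64(0.013105564253990388))
{'bl': array([0.84509065, 0.23640183]), 'br': array([ 0.87989173, -0.11661979]), 'fr': array([ 0.58439157, -0.14368378]), 'fl': array([0.54965059, 0.20523956])}
fl fr 0.35064858558093565 -84.3140150343695
bl br 0.3547328302283741 -84.36993816648123
fl bl 0.29707896632161823 6.021151261760617
fr br 0.2967369248266279 5.232952666228001
disc z113 [0.60846973 0.0363928  0.113     ] [0.6082314  0.03609889 0.113     ]
nests [0.70815634 0.0095375  0.08      ] [0.70287548 0.08172305 0.08      ]
spindle top [0.6988443 0.044129  0.28     ]
```

```bash
cat >> h.py <<'E'
YAW=np.radians(5.7)
def tgt(yaw=YAW, flip=False):
    # tool z down, tool y along +-machine y
    ex=np.array([np.cos(yaw),np.sin(yaw),0]);ey=np.array([-ex[1],ex[0],0]);sg=-1 if flip else 1
    return np.c_[-sg*ex, sg*ey, [0,0,-1]]
def curR():
    q=sensors.get_obs()['orientation']; return R.from_quat([q[1],q[2],q[3],q[0]]).as_matrix()
def rel(p,Rt=None):
    o=sensors.get_obs(); C=curR(); d=C.T@(np.array(p)-o['eef_pos'])*1000
    r=np.zeros(3) if Rt is None else R.from_matrix(C.T@Rt).as_rotvec()*180/np.pi/8
    return np.round(d,1),np.round(r,2)
E
python3 - <<'E'
from h import *
print(curR().round(3)); s=snap('wrist','w0'); print(s['T_tool_cam'],s['fov_y'])
for f in(0,1): print(rel([.53,.032,.29],tgt(flip=f)))
E
```

```text
[[-0.909  0.417 -0.   ]
 [ 0.417  0.909 -0.001]
 [ 0.    -0.001 -1.   ]]
[[-5.53856428e-04  9.54212130e-01  2.99130248e-01  7.70627183e-02]
 [ 9.99999743e-01  3.92417630e-04  5.99760888e-04 -1.59637321e-03]
 [ 4.54915131e-04  2.99130503e-01 -9.54212102e-01 -1.43446207e-01]
 [ 0.00000000e+00  0.00000000e+00  0.00000000e+00  1.00000000e+00]] 66.36111830314782
(array([-468.5, -249.9,  -58.8]), array([-0.01, -0.  , -3.79]))
(array([-468.5, -249.9,  -58.8]), array([-0.000e+00,  1.000e-02,  1.871e+01]))
```

Emit:
play_rows --motion '[[[-40,-20,-15,0,0,-0.4,85],[-95,-50,-30,0,0,-1,85],[-150,-80,-45,0,0,-1.6,85],[-205,-110,-59,0,0,-2.2,85],[-260,-140,-59,0,0,-2.8,60],[-315,-170,-59,0,0,-3.4,60],[-370,-200,-59,0,0,-3.8,60],[-425,-228,-59,0,0,-3.8,60],[-468,-250,-59,0,0,-3.8,60],[-468,-250,-59,0,0,-3.8,60],[-468,-250,-59,0,0,-3.8,60]]]'

```text
time: 1.52
eef_pos: [0.5293, 0.0324, 0.29]
orientation: [-0.0, -0.05, 0.999, 0.0]
force: [-1.0, 0.2, 0.3]
gripper_width: 0.0601
grasp_force: 0.0
```

Run:
```python
from h import *
s=snap('wrist','w1'); o=sensors.get_obs(); print(o['eef_pos'],curR().round(3),o['qpos'].round(2),o['time'])
cv2.imwrite('pics/w1b.png',cv2.resize(cv2.imread('pics/w1.png'),(768,576),interpolation=3))
print(proj(s,[.572,.0326,.165])*1.5,proj(s,[.6085,.0362,.113])*1.5)
```

```text
[0.52911647 0.03290075 0.29028364] [[-0.995 -0.101 -0.   ]
 [-0.101  0.995  0.   ]
 [ 0.     0.    -1.   ]] [ 0.06  0.28  0.2   1.49  0.   -0.04] 1.575
[377.8913979  337.50502972] [378.58066666 352.88304564]
```

View pics/w1b.png

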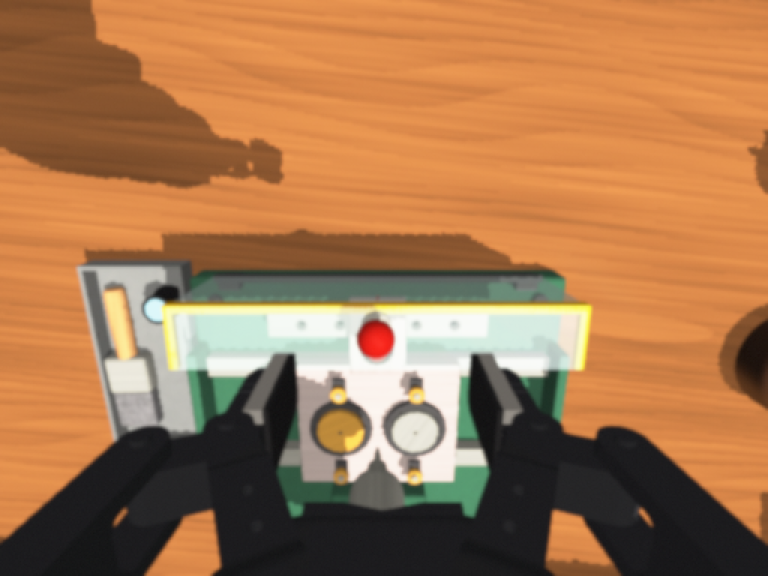

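The ball is at (376,341), close to the predicted (378,337). The guard's yellow fold edge runs along row 306, parallel to the picture, so the yaw is right. Next I'll get the guard's angle from its corners.

Run:
```python
from h import *
t=load('top0');s=load('scene0');w=load('w1')
T=lambda u,v:(165+u/4,80+v/4)
S=lambda u,v:(180+u/4,155+v/4)
W=lambda u,v:(u/1.5,v/1.5)
def trin(obs):
    A=[];b=[]
    for c,p in obs:
        o,d=ray(c,*p);d/=np.linalg.norm(d);P=np.eye(3)-np.outer(d,d);A.append(P);b.append(P@o)
    x=np.linalg.lstsq(np.vstack(A),np.hstack(b),rcond=None)[0]
    return x,[(proj(c,x)-p).round(1) for c,p in obs]
ex=np.array([np.cos(YAW),np.sin(YAW),0]);ey=np.array([-ex[1],ex[0],0])
for n,a,b,c in[('ball',(273,443),(361,92),(376,341)),('foldR',(474,452),(175,192),(166,308)),('foldL',(80,480),(515,25),(592,306)),('backR',(468,388),(207,238),(172,370)),('backL',(78,416),(548,62),(586,370))]:
    x,r=trin([(t,T(*a)),(s,S(*b)),(w,W(*c))]);print(n,x.round(4),'mach',(x@ex).round(4),(x@ey).round(4),r)
```

```text
ball [0.5731 0.032  0.1666] mach 0.5734 -0.025 [array([-0. , -0.4]), array([-0.2, -0.1]), array([ 0.6, -0.8])]
foldR [ 0.5751 -0.1196  0.1387] mach 0.5603 -0.1762 [array([-1.1, -0.6]), array([-1. ,  0.1]), array([-0.6, -0.9])]
foldL [0.5452 0.1845 0.1341] mach 0.5608 0.1295 [array([-0.5, -0.4]), array([-0.4, -0.1]), array([-0.6, -0.5])]
backR [ 0.6232 -0.1153  0.1427] mach 0.6087 -0.1766 [array([-0.7, -0.1]), array([-0.7,  0.1]), array([-0.3,  0.2])]
backL [0.593  0.1863 0.1414] mach 0.6086 0.1265 [array([-0.2,  0. ]), array([ 0.4, -0.4]), array([-2.4, -0.4])]
```

Emit:
play_rows --motion '[[[-44,-5,20,0,0,0,56],[-44,-5,70,0,0,0,56],[-44,-5,110,0,0,0,56],[-44,-5,130,0,0,0,56],[-44,-5,143,0,0,0,56],[-44,-5,143,0,0,0,56],[-44,-5,143,0,0,0,22],[-44,-5,143,0,0,0,22],[-44,-5,143,0,0,0,22],[-44,-5,143,0,0,0,22],[-44,-5,143,0,0,0,22]]]'

```text
time: 2.95
eef_pos: [0.5745, 0.0322, 0.1486]
orientation: [0.001, -0.05, 0.999, 0.001]
force: [-2.2, 4.7, 6.5]
gripper_width: 0.0233
grasp_force: 53.9
```

Run:
```python
from h import *
s=snap('wrist','w2')
cv2.imwrite('pics/w2b.png',cv2.resize(cv2.imread('pics/w2.png')[150:384,130:380],None,fx=2.5,fy=2.5,interpolation=3))
```

```text
(no output)
```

View pics/w2b.png

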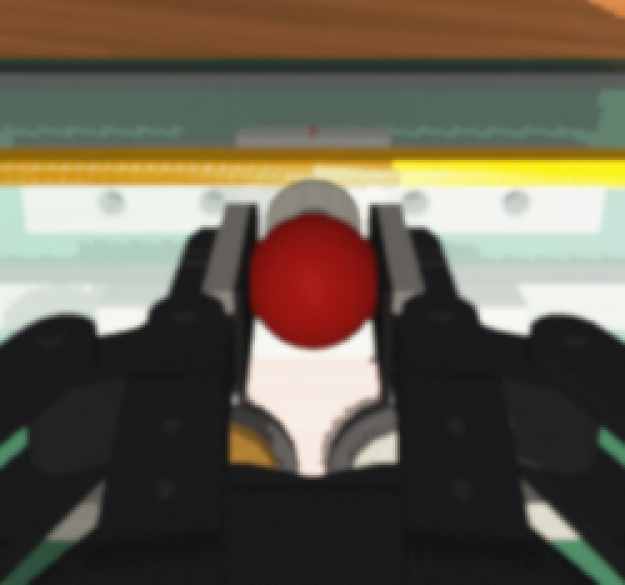

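Both pads sit squarely on the ball, around (313,280) in the crop. Now I'll swing the guard down along its arc.

Emit:
play_rows --motion '[[[13,0,1,0,0,0,22],[26,0,3,0,0,0,22],[38,0,6.5,0,0,0,22],[50.5,0,11,0,0,0,22],[62,0,17,0,0,0,22],[73,0,24,0,0,0,22],[83.5,0,32,0,0,0,22],[92.5,0,41.5,0,0,0,22]]]'

```text
time: 4.0
eef_pos: [0.4829, 0.023, 0.1067]
orientation: [0.002, -0.051, 0.999, 0.001]
force: [5.8, 6.0, -2.0]
gripper_width: 0.0233
grasp_force: 61.8
```

Emit:
play_rows --motion '[[[8.5,0,10,0,0,0,22],[16,0,20.5,0,0,0,22],[22,0,32,0,0,0,22],[27,0,44,0,0,0,22],[31,0,56.5,0,0,0,22],[33.5,0,69,0,0,0,22],[34.5,0,79,0,0,0,22],[34.5,0,81,0,0,0,22],[34.5,0,81,0,0,0,22]]]'

```text
time: 5.12
eef_pos: [0.4482, 0.0195, 0.0253]
orientation: [0.001, -0.05, 0.999, 0.001]
force: [0.8, 5.8, -1.1]
gripper_width: 0.0235
grasp_force: 56.6
```

Emit:
play_rows --motion '[[[0,0,2,0,0,0,22],[0,0,4,0,0,0,22],[0,0,4,0,0,0,22]]]'

```text
time: 5.5
eef_pos: [0.4495, 0.0196, 0.0219]
orientation: [0.002, -0.05, 0.999, 0.001]
force: [5.4, 7.7, -0.9]
gripper_width: 0.0231
grasp_force: 52.2
```

Emit:
play_rows --motion '[[[0,0,3,0,0,0,22],[0,0,5,0,0,0,22],[0,0,5,0,0,0,22]]]'

```text
time: 5.88
eef_pos: [0.4523, 0.0199, 0.018]
orientation: [0.004, -0.051, 0.999, 0.001]
force: [17.0, 8.3, -0.0]
gripper_width: 0.0229
grasp_force: 38.6
```

Run:
```python
from h import *
t=snap('top','top3');w=snap('wrist','w3')
a=cv2.resize(cv2.imread('pics/top3.png')[150:240,180:290],None,fx=4,fy=4,interpolation=3)
b=cv2.resize(cv2.imread('pics/w3.png')[150:384,130:380],None,fx=1.4,fy=1.4,interpolation=3)
c=np.zeros((max(len(a),len(b)),a.shape[1]+b.shape[1],3),np.uint8);c[:len(a),:a.shape[1]]=a;c[:len(b),a.shape[1]:]=b
cv2.imwrite('pics/m3.png',c);print(c.shape)
```

```text
(360, 790, 3)
```

View pics/m3.png

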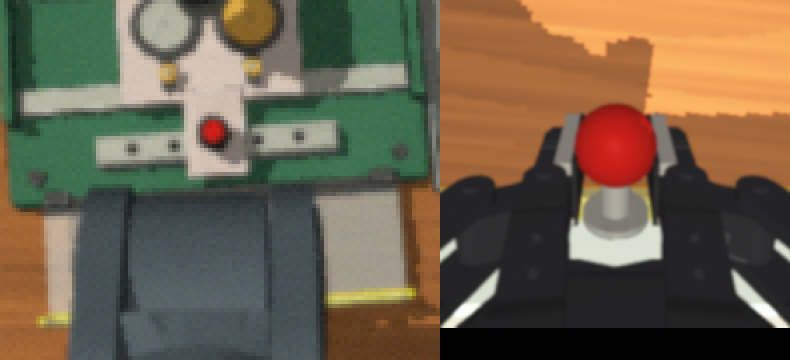

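The guard is nearly flat. The ball at (617,145) sits at the outer edge of the pads, which explains the sideways force. I'll release it and press straight down on the ball with the fingers closed, to feel the stop.

Emit:
play_rows --motion '[[[0,0,-3,0,0,0,50],[0,0,-3,0,0,0,50],[2,0,-3,0,0,0,50],[3,0,-30,0,0,0,50],[5,0,-75,0,0,0,50],[5,0,-75,0,0,0,0],[5,0,-75,0,0,0,0],[5,0,-75,0,0,0,0]]]'

```text
time: 6.98
eef_pos: [0.4418, 0.0183, 0.0899]
orientation: [-0.001, -0.05, 0.999, -0.0]
force: [0.4, -0.3, 0.1]
gripper_width: 0.0003
grasp_force: 0.0
```

Run:
```python
from h import *
w=load('w3');
# w3 saved with tool pose; ball ray
print('ball',onz(w,256.4,253.6,.046),onz(w,256.4,253.6,.05))
o=sensors.get_obs();print(o['eef_pos'],o['force'],o['gripper_width'])
# ball now, red centroid in wrist
w=snap('wrist','w4');h=cv2.cvtColor(w['color'],cv2.COLOR_RGB2HSV)
m=(((h[...,0]<6)|(h[...,0]>174))&(h[...,1]>180)&(h[...,2]>70)).astype(np.uint8)
n,l,st,c=cv2.connectedComponentsWithStats(m)
for i in range(1,n):
    if st[i,4]>40: print(st[i],c[i],onz(w,*c[i],.046))
cv2.imwrite('pics/w4b.png',cv2.resize(w['color'][:,:,::-1],(640,480)))
```

```text
ball [0.43983103 0.01812544 0.046     ] [0.43752823 0.0178651  0.05      ]
[0.44181243 0.01834766 0.08989746] [ 0.44699901 -0.26791977  0.05574694] 0.00027969582480164544
[ 238  196   37   36 1040] [255.87115385 213.94423077] [0.43977836 0.01764823 0.046     ]
```

View pics/w4b.png

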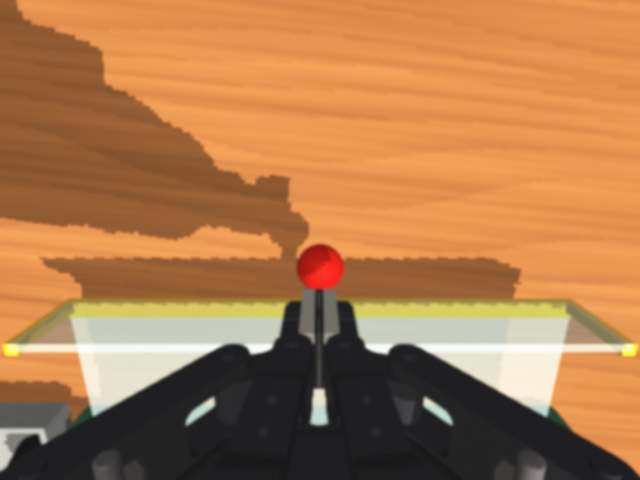

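The guard looks level, with the ball at (320,267). Now I'll press down on it gently.

Emit:
play_rows --motion '[[[3,-1,15,0,0,0,0],[3,-1,26,0,0,0,0],[3,-1,30,0,0,0,0],[3,-1,32,0,0,0,0],[3,-1,33,0,0,0,0],[3,-1,33,0,0,0,0]]]'

```text
time: 7.78
eef_pos: [0.4397, 0.0172, 0.0585]
orientation: [0.0, -0.05, 0.999, 0.0]
force: [-6.8, 0.2, 13.5]
gripper_width: 0.0002
grasp_force: 6.4
```

The stop is felt: 13.5 N at a tip height of 58.5 mm, where the ball's top should be. The guard is fully down, so now to the knob.

Emit:
play_rows --motion '[[[0,0,-50,0,0,0,20],[-10,0,-105,0,0,0,50],[-60,0,-115,0,0,0,56],[-115,1,-115,0,0,0,56],[-165,2,-115,0,0,0,56],[-170,2,-115,0,0,0,56],[-170,2,-115,0,0,0,56],[-170,2,-115,0,0,0,56]]]'

```text
time: 8.78
eef_pos: [0.6078, 0.0361, 0.1733]
orientation: [0.0, -0.05, 0.999, 0.0]
force: [-1.2, -0.1, -0.4]
gripper_width: 0.0561
grasp_force: 0.0
```

Run:
```python
from h import *
w=snap('wrist','w5');h=cv2.cvtColor(w['color'],cv2.COLOR_RGB2HSV)
m=(((h[...,0]<8)|(h[...,0]>172))&(h[...,1]>150)&(h[...,2]>60)).astype(np.uint8)
n,l,st,c=cv2.connectedComponentsWithStats(m)
for i in range(1,n):
    if st[i,4]>40: p=onz(w,*c[i],.113);print(st[i],c[i],p,rel([p[0],p[1],.085],tgt()))
print(sensors.get_obs()['eef_pos'])
cv2.imwrite('pics/w5b.png',cv2.resize(w['color'][:,:,::-1],(640,480)))
```

```text
[242 195  26  24 492] [254.19918699 206.55691057] [0.60671383 0.03428813 0.113     ] (array([ 1.4, -1.7, 88.4]), array([-0.  ,  0.  ,  0.01]))
[0.60787022 0.03612044 0.17342148]
```

View pics/w5b.png

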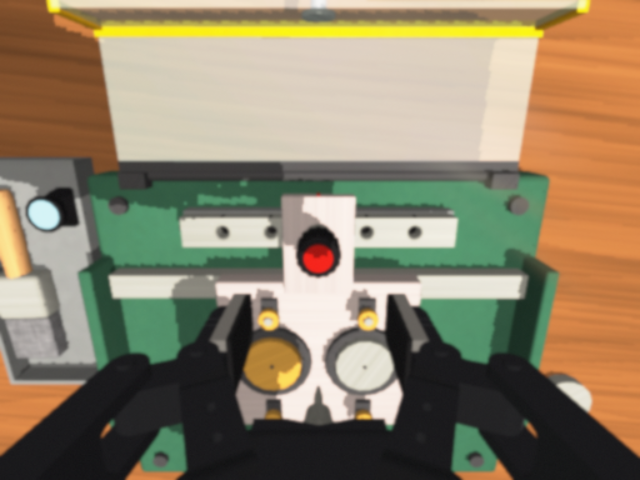

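The guard is flat, the red disc is at (318,258), and the machine is square with the picture. I'll descend and grip the knob.

Emit:
play_rows --motion '[[[1.5,-1.5,30,0,0,0,56],[1.5,-1.5,60,0,0,0,56],[1.5,-1.5,80,0,0,0,56],[1.5,-1.5,89,0,0,0,56],[1.5,-1.5,89,0,0,0,56],[1.5,-1.5,89,0,0,0,40],[1.5,-1.5,89,0,0,0,22],[1.5,-1.5,89,0,0,0,22],[1.5,-1.5,89,0,0,0,22],[1.5,-1.5,89,0,0,0,22]]]'

```text
time: 10.07
eef_pos: [0.6079, 0.0347, 0.085]
orientation: [0.001, -0.05, 0.999, 0.0]
force: [-3.1, 0.3, 8.0]
gripper_width: 0.0243
grasp_force: 58.5
```

Emit:
play_rows --motion '[[[0,0,-4,0,0,0,22],[0,0,-8,0,0,0,22],[0,0,-12,0,0,0,22],[0,0,-13,0,0,0,22],[0,0,-13,0,0,0,22]]]'

```text
time: 10.7
eef_pos: [0.6075, 0.0346, 0.0968]
orientation: [0.0, -0.05, 0.999, 0.0]
force: [6.0, 1.1, -8.2]
gripper_width: 0.0246
grasp_force: 59.2
```

Emit:
play_rows --motion '[[[0,4,0,0,0,0,22],[0,10,0,0,0,0,22],[0,17,0,0,0,0,22],[0,24,0,0,0,0,22],[0,30,0,0,0,0,22],[0,34,0,0,0,0,22],[0,35,0,0,0,0,22],[0,35,0,0,0,0,22]]]'

```text
time: 11.7
eef_pos: [0.604, 0.0694, 0.0968]
orientation: [0.0, -0.05, 0.999, -0.0]
force: [6.9, 1.7, -8.1]
gripper_width: 0.0243
grasp_force: 59.4
```

Run:
```python
from h import *
o=sensors.get_obs(); p=o['eef_pos'];print(p,o['force'])
ey=np.array([-np.sin(YAW),np.cos(YAW),0]);print((p-np.array([.6075,.0346,.0968]))@ey, (p-np.array([.6079,.0347,.0968]))@ey)
w=snap('wrist','w6');cv2.imwrite('pics/w6b.png',cv2.resize(w['color'][:,:,::-1],(640,480)))
```

```text
[0.60402265 0.06940241 0.09676256] [ 6.92681354  1.72180181 -8.07899062]
0.034975697389030724 0.034915919731932046
```

View pics/w6b.png

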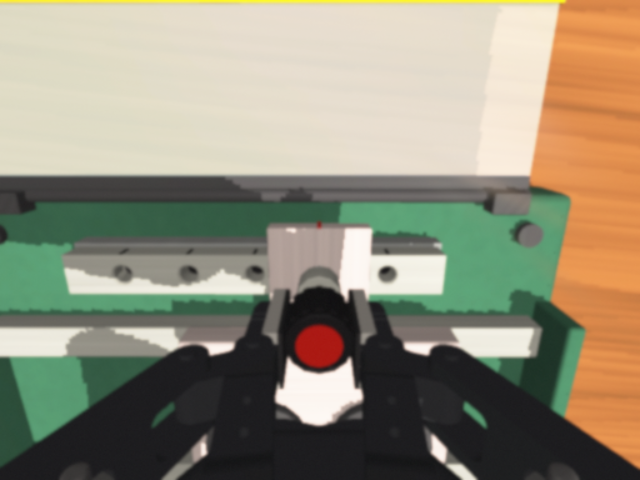

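The slide has moved one hole: three holes (122, 189, 256) show on the right and one (388) on the left, with the knob at 319 where the hidden hole should be. I'll let the pin down.

Emit:
play_rows --motion '[[[0,0,2,0,0,0,22],[0,0,4,0,0,0,22],[0,0,6,0,0,0,22],[0,0,8,0,0,0,22],[0,0,10,0,0,0,22],[0,0,12,0,0,0,22],[0,0,13,0,0,0,22],[0,0,13,0,0,0,22]]]'

```text
time: 12.75
eef_pos: [0.6042, 0.0694, 0.085]
orientation: [0.001, -0.05, 0.999, 0.0]
force: [0.7, 0.9, 8.2]
gripper_width: 0.0244
grasp_force: 61.4
```

The height and force match the first home grip exactly. I'll press slightly more and test the lock sideways.

Emit:
play_rows --motion '[[[0,0,0.5,0,0,0,22],[0,0,1,0,0,0,22],[0,0,1,0,0,0,22],[0,2,1,0,0,0,22],[0,3,1,0,0,0,22]]]'

```text
time: 13.38
eef_pos: [0.6042, 0.0717, 0.0848]
orientation: [0.001, -0.05, 0.999, -0.001]
force: [-2.8, -8.5, 19.7]
gripper_width: 0.0242
grasp_force: 62.4
```

Emit:
play_rows --motion '[[[0,-2,0,0,0,0,22],[0,-3,0,0,0,0,22],[0,-3,0,0,0,0,22],[0,-3,0,0,0,0,22]]]'

```text
time: 13.88
eef_pos: [0.6044, 0.0695, 0.0849]
orientation: [0.001, -0.05, 0.999, 0.0]
force: [-3.8, 0.1, 18.9]
gripper_width: 0.0242
grasp_force: 62.4
```

Run:
```python
from h import *
o=sensors.get_obs(); print(o['eef_pos'],o['force'],o['grasp_force'])
t=snap('top','top7')
cv2.imwrite('pics/t7.png',cv2.resize(cv2.imread('pics/top7.png')[80:240,165:325],None,fx=3.7,fy=3.7,interpolation=3))
```

```text
[0.60441718 0.06947353 0.08485894] [-3.81335087  0.07685461 18.88738851] 62.355862855911255
```

View pics/t7.png

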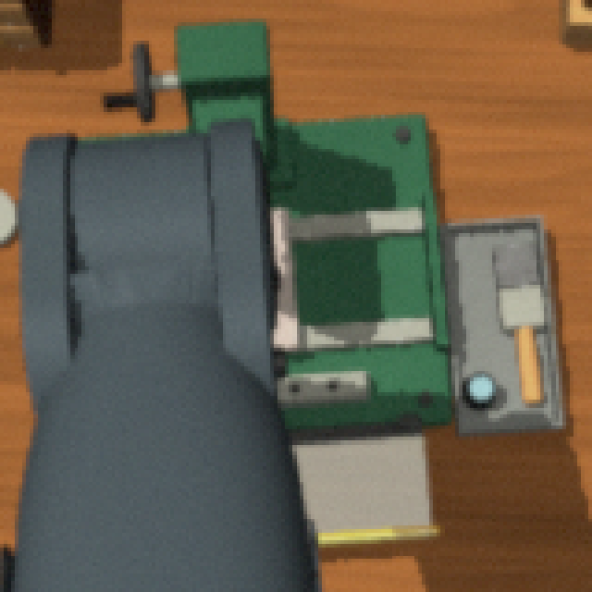

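The pin holds against a sideways push and a downward push, and the slide, guard and tray all look right. Handing in.

```bash
python3 -c "
from station import ticket; print(ticket.hand_in())"
```

```text
the job is handed in; nothing more can be done
None
```

The guard is fully down, the slide is one hole to the left (+y) with the brass blank under the spindle, the pin is home, and the gripper is still holding the knob.

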